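Set and lock the slack leg of the griddle stand

TASK

The heavy griddle stand lies upside down on the counter with three legs already locked at their red ring, and the fourth leg has slid down with its orange cam lever open. Raise that leg until the rim of its sleeve is on its red ring, so that its foot is level with the other three, hold it there and squeeze the cam lever fully shut by gripping leg and lever together. Finish still gripping the leg at the ring, and do not disturb the jar, the basin or the scraper.

Things in the scene. Friction and masses are not known exactly. Their poses are not given: they have to be found in the camera images.
- stand: Black steel griddle stand, upside down, too heavy to shift. Origin: centre of its frame, on the counter. Frame 205 mm (x) by 310 mm (y), 12 mm high. Four legs rise from it, 90 mm along x and 130 mm along y either way from the centre: a fixed 18 mm square stub under a sliding sleeve. The slack leg is at stand x +90 mm, y +130 mm. The three locked feet have their tops 118 mm above the counter.
- leg_sleeve: Sleeve of the slack leg: 26 mm square tube 50 mm long, a black collar 30 mm square and 24 mm high round it, on top a rubber foot 28 mm across whose top is 58 mm above the origin. Origin: leg axis at the lower rim; axes parallel to the stand's. Lever on its +y side; -y side bare and flat. The leg weighs about 0.25 kg and drops when let go with the lever open.
- leg_collar (a point): Centre of the clamp collar of the slack leg, on the leg axis, 20 mm above the sleeve's rim; the height of the middle of the lever.
- leg_rim (a point): Leg axis at the lower rim of the slack leg's sleeve.
- red_ring (a point): Middle of the red ring painted round the stub of the slack leg (ring 8 mm high), on the leg axis; it is hidden inside the sleeve until the leg is raised.
- loose_leg (a joint): How far the slack leg is raised on its stub, m: 0 at the bottom stop, 0.026 with the rim on the middle of the red ring, 0.036 at the top stop.
- cam_lever (a joint): Angle of the slack leg's orange cam lever, rad: 0 fully shut, flat along the collar's +y face and pointing to sleeve +x; it opens by swinging its tip out to +y, up to 0.9. Stiff, stays where left: needs about 6 N at the tip, 11 N at 20 mm from the pivot, some 5 N more when the cam bites. Shutting it clamps the leg to the stub; the cam bites below about 0.3 rad.
- lever_tip (a point): Point on the lever's middle line 38 mm from its pivot, close to the tip, at mid height.
- jar: Glass jar with steel cap, 80 mm across, 105 mm high; origin at the centre of its underside. Leave alone.
- basin: Blue enamel basin, 230 mm across, 75 mm high; origin at the centre of its underside. Leave alone.
- scraper: Steel scraper lying flat: wooden handle 115 mm long, 28 mm wide, 20 mm high toward its -x, blade 100 mm wide toward +x; origin under the handle's front part. Overall 245 mm long. Leave alone.
- lever_pivot (a point): The lever's upright pivot, at collar height, 13 mm toward sleeve -x and 19 mm toward sleeve +y from the leg axis. The lever bar is 7 mm thick, 15 mm high and ends 45 mm from the pivot, slightly flared. Shut, its outer face is 22.5 mm from the leg axis: leg and shut lever measure 37.5 mm across the collar.

How it is judged:
On the way, in this order (a step that is already met when the one before it is completed fails the run):
1. the slack leg is held in the fingers with its rim on the red ring, the lever not yet shut (z of leg_rim in the frame of red_ring between -0.004 and 0.004 m and value of joint cam_lever above 0.25 rad and contact force between the fingers and leg_sleeve above 0.5 N), for 0.2 s.
2. the lever is shut while the fingers hold the leg on the ring (z of leg_rim in the frame of red_ring between -0.004 and 0.004 m and value of joint cam_lever below 0.1 rad and contact force between the fingers and leg_sleeve above 0.5 N), for 0.2 s.
At the end, for the whole second after the job is handed in: The sleeve's rim is on the red ring (within 4 mm of its middle), the cam lever is shut (under 0.1 rad), the fingers still grip the leg (more than 1 N on the sleeve), and jar, basin and scraper are within 20 mm of where they stood (z of leg_rim in the frame of red_ring between -0.004 and 0.004 m and value of joint cam_lever below 0.1 rad and contact force between the fingers and leg_sleeve above 1 N and distance of each of jar, basin, scraper from where it was at the start of the episode below 0.02 m); the arm keeps its last pose, push and grip.
It fails at once if the lever is shut while the leg is off the ring (value of joint cam_lever below 0.15 rad and (z of leg_rim in the frame of red_ring below -0.006 m or z of leg_rim in the frame of red_ring above 0.006 m)).
It fails at once if jar, basin or scraper is knocked or moved by 20 mm (distance of any of jar, basin, scraper from where it was at the start of the episode above 0.02 m).
It also fails if it takes over 45 s, if anything falls off the work surface, if the arm or the gripper's body presses on something with over 40 N, if the wrist force passes 120 N, or if a joint passes its speed limit or range.

ROBOT

A 6-joint arm with a two-finger parallel gripper is mounted at the origin on the work surface. World frame = base frame: x ahead of the robot, y to its left, z up, the work surface at z = 0. Lengths are in m, angles in rad, forces in N, time in s.
With the tool pointing down it reaches from about 0.325 to 0.9 m from the base axis. Payload 6.1 kg.
Tool frame: the origin (TCP) lies where the fingers leave the gripper's body, on its centre line; the fingertips stand tcp_to_tips ahead of it and the grasp point (between the pads) lies 51 mm ahead of it (tcp_to_tips is the distance from the TCP to the fingertips, in m); x points along the fingers, z is the direction in which the jaws open and shut, and the axes are right-handed (so a half turn about x gives the same grasp; the last joint's range is limited). The gripper opens to 87 mm and grips with 3 to 60 N. Pads are 19 mm wide; open, the fingers measure 117 mm over their backs; the gripper's body (75 mm by 190 mm) begins 51 mm behind the grasp point.
Start: joints at [-1.291, 0.22, 1.526, -0, 1.395, -0.126], TCP at [0.247, -0.574, 0.292] pointing down, gripper open.
Joint ranges: [-2.98, 2.98], [-0.91, 2.08], [0.09, 2.57], [-1.24, 4.39], [0.2, 2.65], [-2.68, 2.68]. Speed limits (rad/s): [2.57, 2.57, 3.01, 3.14, 3.14, 3.14].

INTERFACE

Orientations are given as a unit quaternion [x, y, z, w].
In Python, from rig import sense, grab_frame, camera_info, sign_off, tcp_to_tips gives the robot as it stands.
- The arm moves only by the tool arm_command, never from a script. Its argument "increments" is text: rows parted by semicolons, each of 4 numbers parted by spaces: the shift along the world's x, y, z in mm, then the turn about the world's z in degrees. A call has 1 to 12 rows; each row is the pose to reach, as a shift and turn from the pose commanded when the call began; what a row does not reach only later rows make up. A row lasts 1/12 s, in which the tool goes at most 41.7 mm and 7.16 degrees, less where a joint would pass 70% of its speed; a pose out of reach is approached as far as the arm can. A call with a gripper value outside its range is refused whole. "grip" is the closure, from 0 (fully open) to 1 (shut), set as the call begins (left out, the last holds). The fingers move at their own pace and stop on an object; "grip_force" is the grip in N (left out, the last holds). Time passes only in rows, so rows that repeat a pose let the fingers close. It gives the time, the measured TCP pose, the force and the opening at its end, in the units of the state.
- sense(): the state, without advancing time (a new reading comes with each control period).
- grab_frame(name): name is "side" or "top" or "wrist"; returns (picture, depth): 400x640x3 uint8, blue, green, red; 400x640 float32, m along the optical axis (not along the pixel's ray), 0 where there is no reading.
- camera_info(name): a dict with "vfov" (degrees; the focal length in pixels is half the picture's height over the tangent of half this angle, whatever the lens; pixels are square), "cx", "cy" (the principal point, pixels), "xyz" and "attitude" of the camera in the world. Camera axes: x right, y up, looking along -z (the intrinsics and any distortion apply to the point x, -y, -z); pixel columns grow to the right and rows downward; lengths in m; the calibration is good to about 2 mm. A picture is of the moment at which its call begins: read the wrist's pose just before it. camera_info takes no time and is no camera call; for the wrist camera it gives the pose at the moment of the call.
- sign_off(): hands the job in, once; it reports no verdict.
The state is a dict: "t": time; "joint_pos": joint angles; "joint_vel": joint speeds; "tau": joint torques, N m; "position": TCP position; "orientation": TCP orientation; "wrist_force": force on the tool from outside, world axes, zero at the start; "torque": the same for the moment, N m; "grip_width": finger opening in m.
Only numpy, scipy, OpenCV 4.12 (cv2) and the standard library are available. Lean on these libraries where they do the work, as an engineer would, in place of code of your own. Each camera call takes 0.05 s, during which the arm holds its last target.

## Working session

There is one attempt and no reset: what is moved stays moved. The work goes in short steps, Python scripts to look and compute and a tool call to move; the robot and the scene stay as the last step left them, time stands still between calls to the robot, and variables do not carry over. Pictures are saved under pics/ and viewed, and the job is handed in when it is done.

Besides the shell and the picture viewer there is one more tool, called after "Call:" in YAML: its name, and indented under it one key for each argument. arm_command: Moves the arm, as the interface text tells. Its arguments: {"type":"object","properties":{"increments":{"type":"string"},"grip":{"type":"number"},"grip_force":{"type":"number"}},"required":["increments"]}

```bash
mkdir -p pics; ls
cat > h.py <<'E'
import numpy as np, cv2
from rig import *
from scipy.spatial.transform import Rotation as R
def cam(name):
    c=camera_info(name); c['f']=200/np.tan(np.radians(c['vfov'])/2); return c
def px2w(c,u,v,d):
    p=np.array([(u-c['cx'])/c['f']*d,-(v-c['cy'])/c['f']*d,-d])
    a=c['attitude']; return R.from_quat(a).apply(p)+np.array(c['xyz'])
def w2px(c,p):
    q=R.from_quat(c['attitude']).inv().apply(np.array(p)-np.array(c['xyz'])); d=-q[2]
    return c['cx']+c['f']*q[0]/d, c['cy']-c['f']*q[1]/d, d
E
python3 - <<'E'
from h import *
print(sense()); print(tcp_to_tips if not callable(tcp_to_tips) else tcp_to_tips())
for n in ['side','top','wrist']:
    print(n,camera_info(n))
    im,d=grab_frame(n); cv2.imwrite(f'pics/{n}0.png',im); np.save(f'{n}0.npy',d)
E
```

```text
pics
{'t': 0.0, 'joint_pos': array([-1.29107645e+00,  2.21225295e-01,  1.52759968e+00, -7.07265392e-06,
        1.39467044e+00, -1.26099401e-01]), 'joint_vel': array([ 0.00042527, -0.00012103,  0.00144305,  0.00127184,  0.0004728 ,
        0.00046825]), 'tau': array([-3.35429440e-04, -4.94616258e+01, -3.87372959e+01,  6.99366094e-02,
        5.71814727e-02, -1.49390671e-04]), 'position': array([ 0.24659531, -0.57377956,  0.29114368]), 'orientation': array([ 0.3894175 ,  0.59101462, -0.38854566,  0.58998983]), 'wrist_force': array([ 0.25068399, -0.0840091 ,  0.44039108]), 'torque': array([ 0.04473932, -0.0436296 ,  0.00413907]), 'grip_width': 0.08701009717651471}
0.0697
side {'vfov': 43.677855187480326, 'cx': 318.24623835874013, 'cy': 204.31924920859453, 'xyz': array([0.22933468, 1.02103598, 0.80221292]), 'attitude': array([-0.06861961,  0.46155294,  0.876667  , -0.11711195])}
top {'vfov': 49.31751495019911, 'cx': 315.18611027500685, 'cy': 194.02729800815086, 'xyz': array([0.43853456, 0.01077049, 1.52255447]), 'attitude': array([ 0.02476614, -0.0130878 , -0.69648982,  0.71701972])}
wrist {'vfov': 71.15309671768583, 'cx': 320.9144085916381, 'cy': 199.38941446776676, 'xyz': array([ 0.31768037, -0.54287125,  0.38395675]), 'attitude': array([-0.11744964,  0.07822199, -0.54425683,  0.82696518])}
```

View pics/side0.png

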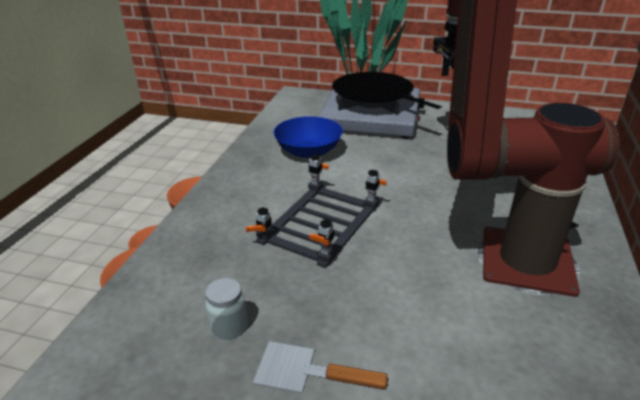

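View pics/top0.png

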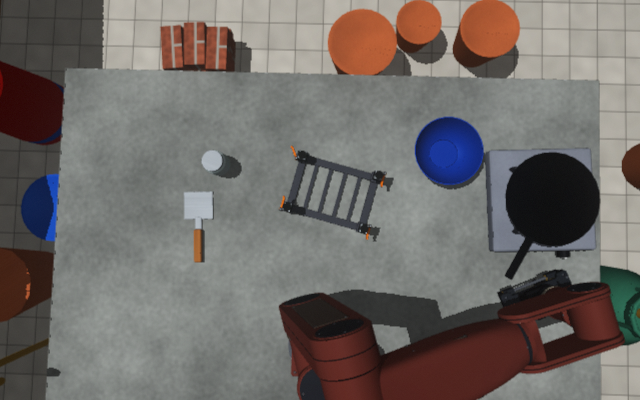

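View pics/wrist0.png

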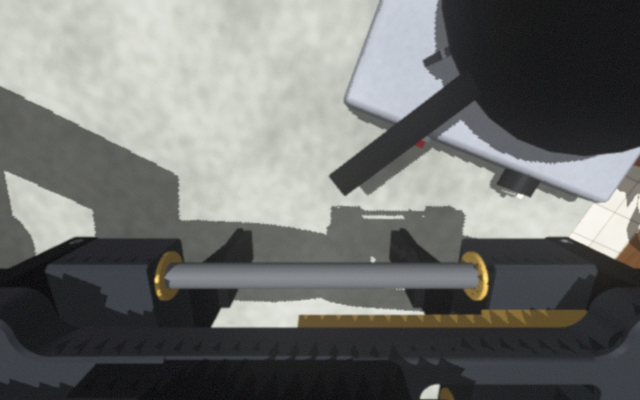

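Run:
```python
from h import *
a=cv2.imread('pics/top0.png')[130:250,260:410]; cv2.imwrite('pics/top0c.png',cv2.resize(a,None,fx=5,fy=5,interpolation=cv2.INTER_CUBIC))
a=cv2.imread('pics/side0.png')[145:275,235:400]; cv2.imwrite('pics/side0c.png',cv2.resize(a,None,fx=4.5,fy=4.5,interpolation=cv2.INTER_CUBIC))
```

```text
(no output)
```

View pics/top0c.png

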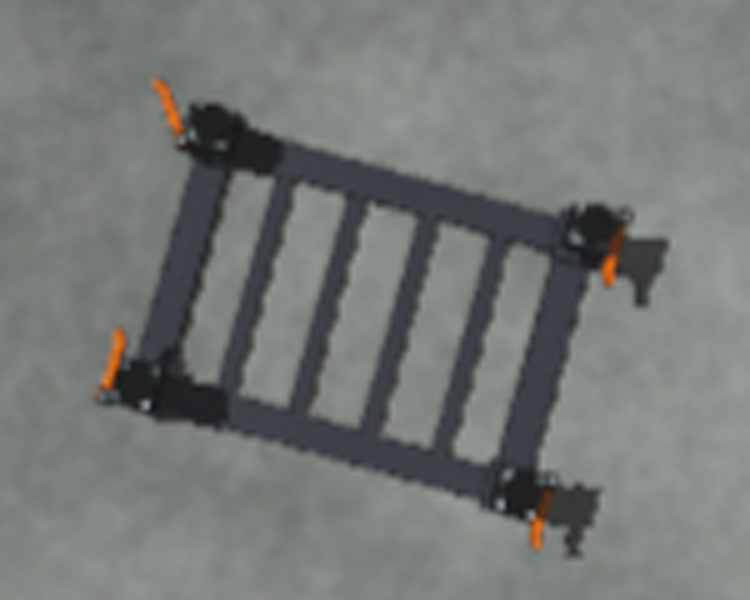

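View pics/side0c.png

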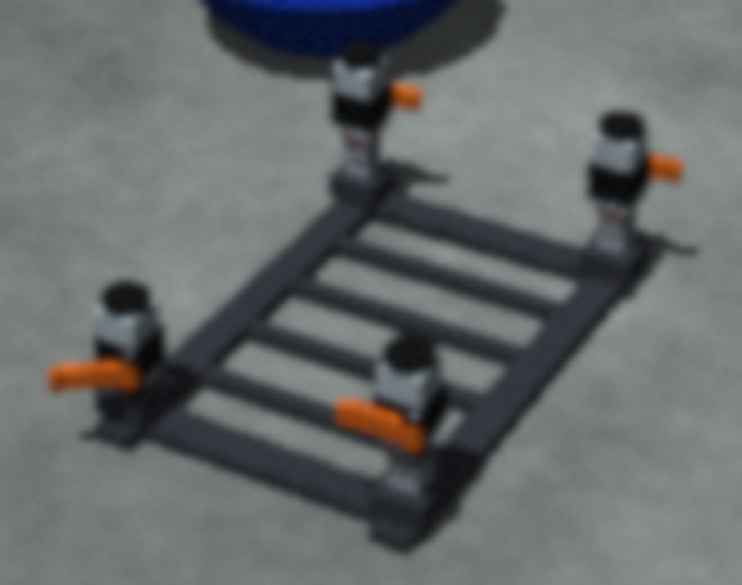

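Run:
```python
from h import *
c=cam('top'); d=np.load('top0.npy')
P=[]
for (u,v),h in zip([(213,122),(597,225),(138,383),(522,490)],[.092,.118,.118,.118]):
    u=260+u/5;v=130+v/5
    o=np.array(c['xyz']); r=px2w(c,u,v,1)-o; p=o+r*(h-o[2])/r[2]; P.append(p)
    dd=d[int(v)-2:int(v)+3,int(u)-2:int(u)+3]
    q=px2w(c,u,v,np.median(dd)); print(u,v,p.round(4),q.round(4),dd.min())
P=np.array(P); print(P[0]-P[1],P[2]-P[3],P[0]-P[2],P[1]-P[3])
# rigid fit
L=np.array([[.09,.13],[.09,-.13],[-.09,.13],[-.09,-.13]])
W=P[:,:2]; wc=W.mean(0); H=L.T@(W-wc); th=np.arctan2(H[0,1]-H[1,0],H[0,0]+H[1,1])
Rm=np.array([[np.cos(th),-np.sin(th)],[np.sin(th),np.cos(th)]])
print(np.degrees(th),wc,(W-wc-L@Rm.T).round(4), wc+Rm@L[0])
s=sense(); print(R.from_quat(s['orientation']).as_matrix().round(3))
cw=cam('wrist'); T=R.from_quat(s['orientation']); print(T.inv().apply(np.array(cw['xyz'])-s['position']), (T.inv()*R.from_quat(cw['attitude'])).as_matrix().round(3))
```

```text
302.6 154.4 [0.6448 0.081  0.092 ] [0.6446 0.0809 0.0936] 1.4350586
379.4 175.0 [ 0.5809 -0.1704  0.118 ] [ 0.5809 -0.1704  0.118 ] 1.4010977
287.6 206.6 [0.4703 0.1229 0.118 ] [0.4703 0.1229 0.118 ] 1.4026368
364.4 228.0 [ 0.4088 -0.1261  0.118 ] [ 0.4088 -0.1261  0.1177] 1.3948232
[ 0.06391825  0.25140512 -0.026     ] [0.06147236 0.24894792 0.        ] [ 0.1745222  -0.04188409 -0.026     ] [ 0.17207632 -0.04434129  0.        ]
-14.036872772409502 [ 0.52621753 -0.02313952] [[-0.0002 -0.0001]
 [-0.0011  0.0007]
 [-0.0001 -0.0019]
 [ 0.0015  0.0014]] [0.64506113 0.08114949]
[[-0.     0.919  0.395]
 [ 0.001  0.395 -0.919]
 [-1.     0.    -0.002]]
[-0.09269692  0.07753161 -0.00052614] [[-0.     0.28  -0.96 ]
 [ 0.001  0.96   0.28 ]
 [ 1.    -0.001 -0.   ]]
```

Call:
arm_command:
  increments: "401 668 -20 -37.3;401 668 -20 -37.3;401 668 -20 -37.3;401 668 -20 -37.3;401 668 -20 -37.3;401 668 -20 -37.3;401 668 -20 -37.3;401 668 -20 -37.3;401 668 -20 -37.3;401 668 -20 -37.3;401 668 -20 -37.3;401 668 -20 -37.3"
  grip: 0

```text
t: 1.15
position: [0.5024, -0.1473, 0.2794]
orientation: [-0.557, -0.435, 0.557, -0.435]
wrist_force: [0.7, -0.4, 0.6]
grip_width: 0.087
```

Call:
arm_command:
  increments: "140 232 -25 0;140 232 -25 0;140 232 -25 0;140 232 -25 0;140 232 -25 0;140 232 -25 0;140 232 -25 0;140 232 -25 0;140 232 -25 0;140 232 -25 0"

```text
t: 1.98
position: [0.6414, 0.0821, 0.254]
orientation: [-0.557, -0.435, 0.558, -0.435]
wrist_force: [-0.6, 1.0, -0.1]
grip_width: 0.0871
```

Run:
```python
from h import *
s=sense(); print(s['position'],R.from_quat(s['orientation']).as_matrix().round(4),s['joint_pos'])
print(camera_info('wrist'))
im,d=grab_frame('wrist'); cv2.imwrite('pics/w1.png',im); np.save('w1.npy',d)
```

```text
[0.64136551 0.0821034  0.25402059] [[-1.300e-03  9.701e-01 -2.427e-01]
 [-6.000e-04 -2.427e-01 -9.701e-01]
 [-1.000e+00 -1.100e-03  9.000e-04]] [ 5.71301613e-03  2.99292936e-01  1.50445245e+00 -6.09979219e-04
  1.33910779e+00  1.82178978e+00]
{'vfov': 71.15309671768583, 'cx': 320.9144085916381, 'cy': 199.38941446776676, 'xyz': array([0.71648563, 0.06428264, 0.34665675]), 'attitude': array([ 0.08754747, -0.11143635,  0.78013891, -0.60934446])}
```

View pics/w1.png

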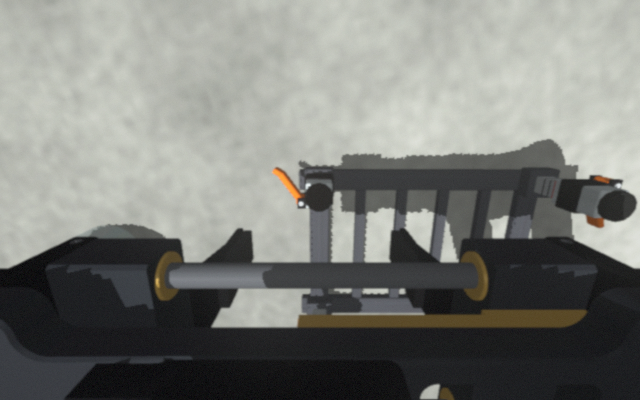

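Run:
```python
from h import *
a=cv2.imread('pics/w1.png')[140:235,255:375]; cv2.imwrite('pics/w1c.png',cv2.resize(a,None,fx=6,fy=6,interpolation=cv2.INTER_CUBIC))
d=np.load('w1.npy')
print(d[185:212:2,300:340:3].round(3))
```

```text
[[0.344 0.345 0.269 0.27  0.262 0.262 0.262 0.261 0.263 0.269 0.269 0.326
  0.343 0.344]
 [0.345 0.345 0.271 0.263 0.261 0.262 0.261 0.261 0.262 0.263 0.27  0.327
  0.344 0.345]
 [0.344 0.346 0.268 0.264 0.262 0.263 0.262 0.262 0.262 0.263 0.266 0.345
  0.345 0.345]
 [0.36  0.358 0.264 0.263 0.262 0.263 0.262 0.263 0.263 0.263 0.263 0.36
  0.358 0.358]
 [0.305 0.312 0.263 0.264 0.263 0.263 0.263 0.263 0.264 0.264 0.264 0.358
  0.36  0.   ]
 [0.299 0.306 0.264 0.263 0.    0.264 0.264 0.263 0.263 0.263 0.264 0.36
  0.36  0.359]
 [0.297 0.299 0.264 0.265 0.265 0.263 0.264 0.264 0.264 0.265 0.264 0.36
  0.359 0.361]
 [0.292 0.292 0.266 0.264 0.263 0.264 0.265 0.265 0.267 0.263 0.264 0.36
  0.361 0.36 ]
 [0.293 0.294 0.265 0.266 0.266 0.266 0.264 0.265 0.265 0.265 0.265 0.361
  0.362 0.361]
 [0.293 0.293 0.266 0.266 0.266 0.266 0.266 0.267 0.267 0.266 0.266 0.362
  0.364 0.362]
 [0.292 0.293 0.275 0.266 0.266 0.267 0.267 0.267 0.267 0.268 0.269 0.363
  0.364 0.362]
 [0.294 0.294 0.276 0.268 0.268 0.269 0.267 0.267 0.266 0.268 0.276 0.363
  0.364 0.365]
 [0.366 0.365 0.364 0.351 0.268 0.268 0.269 0.27  0.268 0.351 0.364 0.365
  0.363 0.366]
 [0.365 0.365 0.364 0.354 0.352 0.268 0.269 0.268 0.354 0.352 0.366 0.364
  0.366 0.366]]
```

View pics/w1c.png

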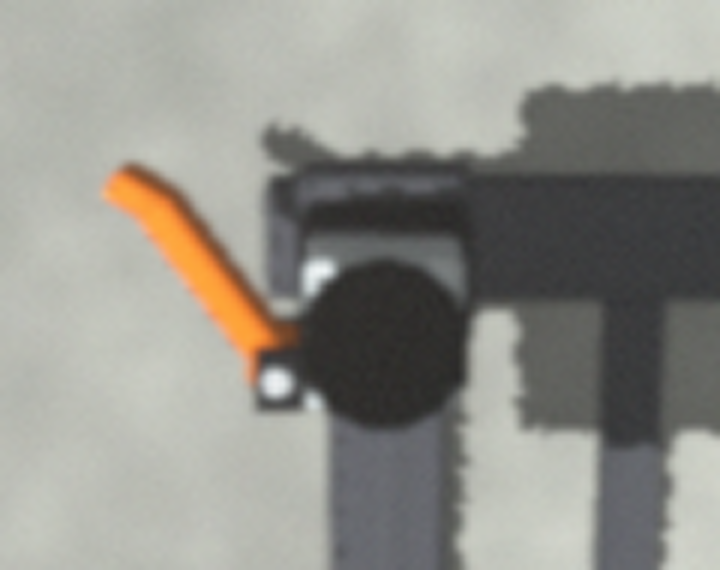

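Run:
```python
from h import *
c=cam('wrist'); o=np.array(c['xyz'])
def ray(u,v,h):
    r=px2w(c,u,v,1)-o; return o+r*(h-o[2])/r[2]
f=px2w(c,319,197.3,.264); print('foot by depth',f, ray(319,197.3,.092))
piv=ray(255+277/6,140+382/6,.062); tip=ray(255+128/6,140+185/6,.0605)
mid=ray(255+165/6,140+222/6,.0605)
yw=np.radians(-14.04); ex=np.array([np.cos(yw),np.sin(yw)]); ey=np.array([-np.sin(yw),np.cos(yw)])
F=ray(319,197.3,.092)[:2]
for n,p in [('piv',piv),('tip',tip),('mid',mid)]:
    q=p[:2]-F; print(n,p.round(4),(q@ex*1000).round(1),(q@ey*1000).round(1))
s=sense(); q=s['position'][:2]-F; print('tcp rel',q@ex*1000,q@ey*1000)
for t in (7,14,20):print(t,(t/1000*ey).round(4))
```

```text
foot by depth [0.64694734 0.08280866 0.09303232] [0.6466649  0.08288639 0.092     ]
piv [0.6362 0.1053 0.062 ] -15.6 19.2
tip [0.6764 0.1212 0.0605] 19.6 44.4
mid [0.6686 0.1168 0.0605] 13.1 38.2
tcp rel -4.788248407963483 -2.5373636147891325
7 [0.0017 0.0068]
14 [0.0034 0.0136]
20 [0.0049 0.0194]
```

Call:
arm_command:
  increments: "8 12 -15 0;8 12 -45 0;8 12 -80 0;8 12 -115 0;8 12 -135 0;8 12 -149 0;8 12 -149 0;8 12 -149 0"

```text
t: 2.7
position: [0.6499, 0.0937, 0.1059]
orientation: [-0.558, -0.435, 0.558, -0.435]
wrist_force: [0.6, -0.5, 0.0]
grip_width: 0.0873
```

Run:
```python
from h import *
s=sense(); print(s['position'],s['wrist_force'])
im,d=grab_frame('wrist'); cv2.imwrite('pics/w2.png',im); np.save('w2.npy',d)
```

```text
[0.64987915 0.09370376 0.10589632] [ 0.6086169  -0.52338555  0.03891477]
```

View pics/w2.png

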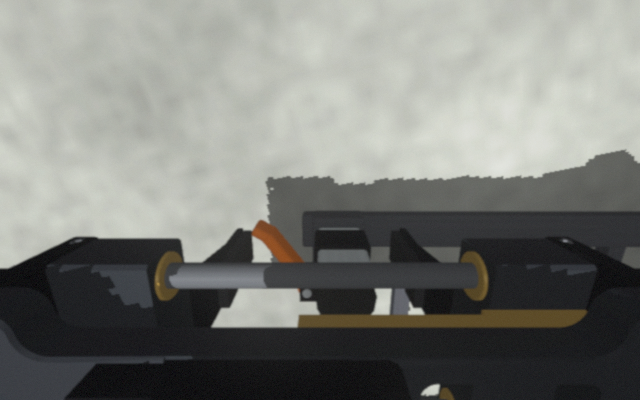

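Call:
arm_command:
  increments: "0 0 0 0;0 0 0 0;0 0 0 0;0 0 0 0;0 0 0 0;0 0 0 0"
  grip: 0.31
  grip_force: 6

```text
t: 3.25
position: [0.65, 0.0948, 0.1058]
orientation: [0.557, 0.435, -0.557, 0.435]
wrist_force: [0.7, 0.0, -0.2]
grip_width: 0.0616
```

```bash
cat > snap.py <<'E'
import sys
from h import *
s=sense(); print(s['t'],s['position'].round(4),s['wrist_force'].round(2),s['torque'].round(2),s['grip_width'])
n=sys.argv[1]
im,d=grab_frame('wrist'); np.save(n+'.npy',d)
a=im[190:330,220:420]; cv2.imwrite(f'pics/{n}.png',cv2.resize(a,None,fx=4,fy=4,interpolation=cv2.INTER_CUBIC))
E
python3 snap.py w3
```

```text
3.25 [0.65   0.0948 0.1058] [ 0.67  0.03 -0.22] [ 0.06 -0.01  0.01] 0.061629668369612214
```

View pics/w3.png

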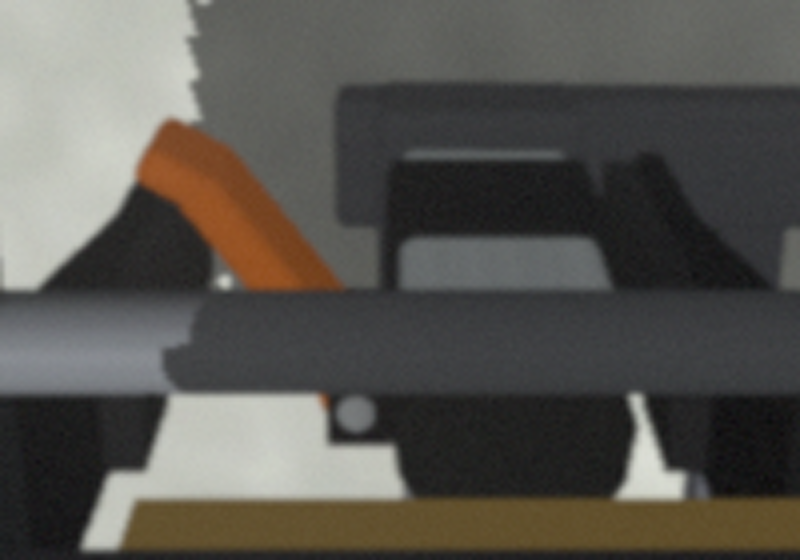

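Call:
arm_command:
  increments: "0 0 0 0;0 0 0 0;0 0 0 0"
  grip: 0.36

```text
t: 3.55
position: [0.6498, 0.0947, 0.1054]
orientation: [-0.557, -0.435, 0.557, -0.435]
wrist_force: [-0.0, -0.3, -0.3]
grip_width: 0.0562
```

```bash
python3 snap.py w4
```

```text
3.55 [0.6498 0.0947 0.1054] [-0.01 -0.33 -0.33] [0.09 0.   0.03] 0.056217940740183096
```

View pics/w4.png

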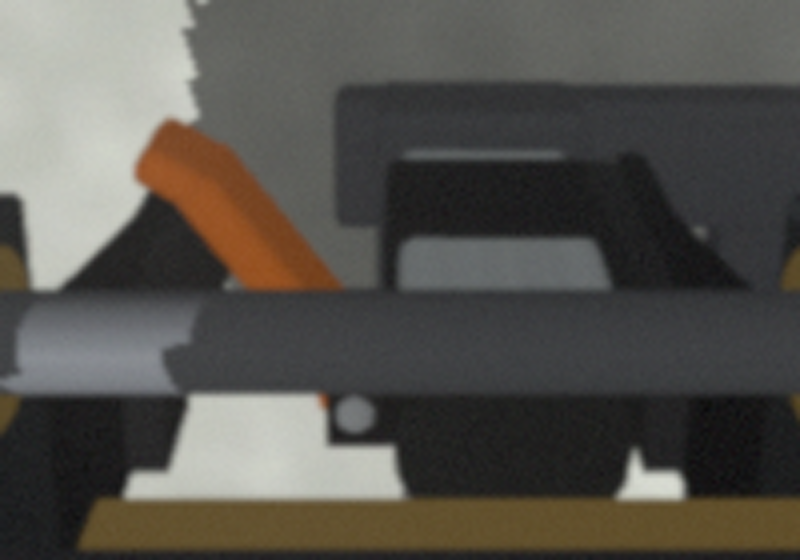

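Call:
arm_command:
  increments: "0 0 0 0;0 0 0 0;0 0 0 0;0 0 0 0"
  grip: 0.42

```text
t: 3.93
position: [0.6499, 0.0949, 0.1055]
orientation: [0.557, 0.435, -0.557, 0.435]
wrist_force: [0.5, 1.7, -0.4]
grip_width: 0.0544
```

```bash
python3 snap.py w5
```

```text
3.9333 [0.6499 0.0949 0.1055] [ 0.53  1.7  -0.42] [ 0.28 -0.04  0.03] 0.05444068277056964
```

View pics/w5.png

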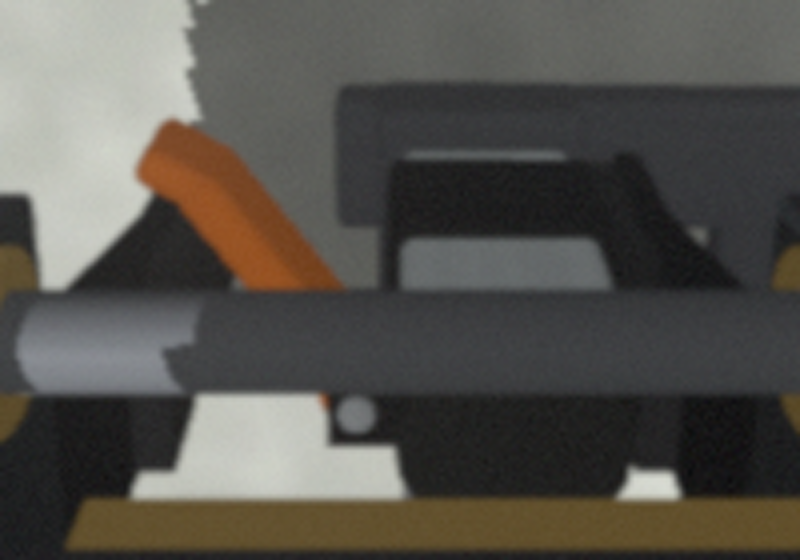

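Call:
arm_command:
  increments: "0 0 2 0;0 0 4 0;0 0 6 0;0 0 8 0;0 0 8 0;0 0 8 0"

```text
t: 4.48
position: [0.6498, 0.0949, 0.1137]
orientation: [0.557, 0.435, -0.557, 0.435]
wrist_force: [1.1, 2.2, -2.6]
grip_width: 0.0543
```

```bash
python3 snap.py w6
```

```text
4.4833 [0.6498 0.0949 0.1137] [ 1.08  2.2  -2.61] [ 0.6  -0.13  0.07] 0.054252828635364556
```

View pics/w6.png

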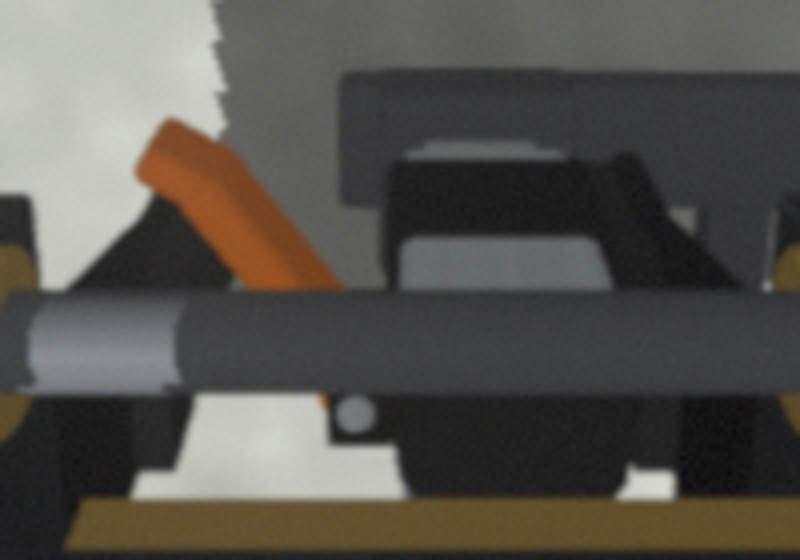

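Call:
arm_command:
  increments: "0 0 2 0;0 0 5 0;0 0 8 0;0 0 11 0;0 0 14 0;0 0 16 0;0 0 18 0;0 0 18 0;0 0 18 0"

```text
t: 5.28
position: [0.6498, 0.0948, 0.1316]
orientation: [0.557, 0.435, -0.557, 0.435]
wrist_force: [0.3, 4.0, -2.3]
grip_width: 0.0542
```

```bash
python3 snap.py w7
python3 - <<'E'
from h import *
im,d=grab_frame('side'); np.save('s7.npy',d); a=im[145:275,235:400]; cv2.imwrite('pics/s7.png',cv2.resize(a,None,fx=4.5,fy=4.5,interpolation=cv2.INTER_CUBIC))
E
```

```text
5.2833 [0.6498 0.0948 0.1316] [ 0.29  3.98 -2.3 ] [ 0.78 -0.07  0.04] 0.05420264549447693
```

View pics/w7.png

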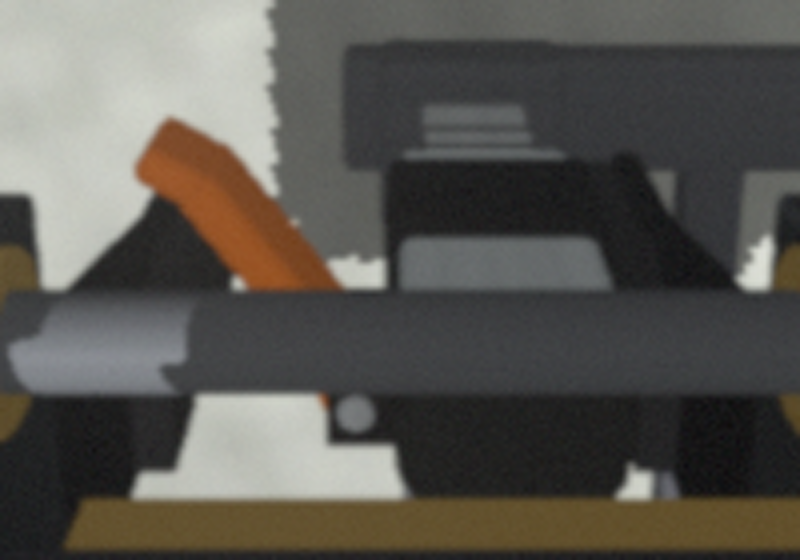

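View pics/s7.png

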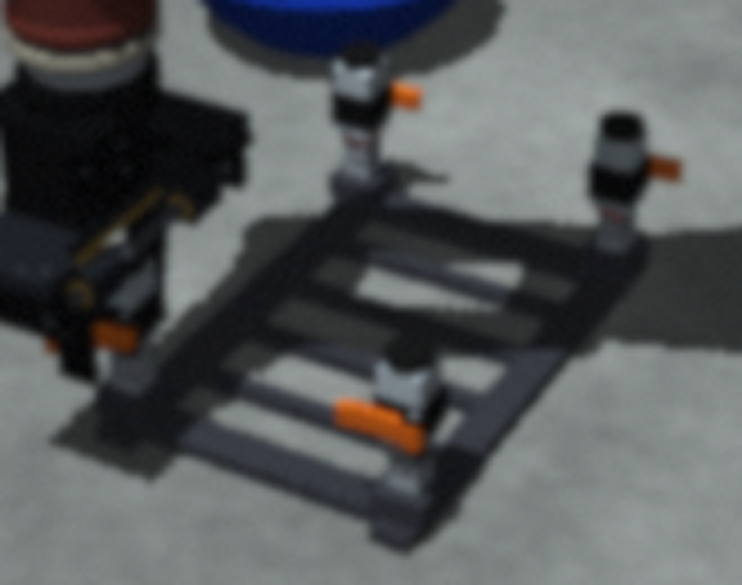

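Run:
```python
from h import *
im,d=grab_frame('wrist'); c=cam('wrist')
for v in range(198,232): print(v,im[v,336:345].mean(0).round(0),np.median(d[v,336:345]).round(4),px2w(c,340,v,float(np.median(d[v,336:345]))).round(4)) 
a=im[195:235,315:370].astype(float)*2.0; cv2.imwrite('pics/w8.png',cv2.resize(np.clip(a,0,255).astype(np.uint8),None,fx=14,fy=14,interpolation=cv2.INTER_CUBIC))
```

```text
198 [90. 94. 93.] 0.2333 [ 6.587e-01  7.700e-02 -2.000e-04]
199 [83. 86. 85.] 0.2332 [6.58e-01 7.72e-02 1.00e-04]
200 [64. 64. 63.] 0.2177 [0.6617 0.0774 0.0152]
201 [55. 54. 53.] 0.2144 [0.6619 0.0776 0.0186]
202 [54. 53. 52.] 0.212 [0.6619 0.0777 0.0211]
203 [55. 53. 52.] 0.2095 [0.662  0.0779 0.0237]
204 [55. 54. 53.] 0.207 [0.662  0.0781 0.0263]
205 [57. 56. 55.] 0.2053 [0.6619 0.0782 0.0281]
206 [60. 59. 58.] 0.2043 [0.6615 0.0784 0.0293]
207 [61. 60. 59.] 0.2043 [0.6608 0.0786 0.0295]
208 [61. 60. 58.] 0.2041 [0.6602 0.0787 0.0299]
209 [61. 58. 58.] 0.2041 [0.6595 0.0789 0.0301]
210 [60. 58. 57.] 0.2042 [0.6588 0.0791 0.0302]
211 [60. 59. 57.] 0.2044 [0.658  0.0792 0.0302]
212 [60. 58. 57.] 0.2046 [0.6573 0.0794 0.0303]
213 [59. 58. 56.] 0.2049 [0.6565 0.0796 0.0302]
214 [61. 58. 58.] 0.2054 [0.6557 0.0798 0.0299]
215 [66. 65. 63.] 0.2055 [0.655  0.0799 0.03  ]
216 [83. 82. 80.] 0.2056 [0.6542 0.0801 0.0301]
217 [96. 96. 93.] 0.2033 [0.6544 0.0802 0.0325]
218 [100.  99.  97.] 0.2015 [0.6543 0.0804 0.0344]
219 [99. 99. 96.] 0.1997 [0.6543 0.0805 0.0363]
220 [95. 94. 92.] 0.1974 [0.6544 0.0806 0.0386]
221 [79. 80. 78.] 0.1955 [0.6544 0.0808 0.0406]
222 [73. 73. 71.] 0.1934 [0.6545 0.0809 0.0428]
223 [92. 92. 89.] 0.192 [0.6544 0.081  0.0443]
224 [98. 98. 95.] 0.1899 [0.6546 0.0811 0.0464]
225 [89. 88. 86.] 0.1887 [0.6544 0.0812 0.0478]
226 [74. 74. 72.] 0.1858 [0.6548 0.0813 0.0506]
227 [95. 95. 91.] 0.1847 [0.6547 0.0815 0.0519]
228 [ 99. 100.  96.] 0.1728 [0.6586 0.0813 0.0631]
229 [81. 81. 77.] 0.171 [0.6587 0.0814 0.065 ]
230 [49. 49. 47.] 0.1644 [0.6607 0.0814 0.0713]
231 [32. 31. 32.] 0.1629 [0.6608 0.0815 0.0729]
```

View pics/w8.png

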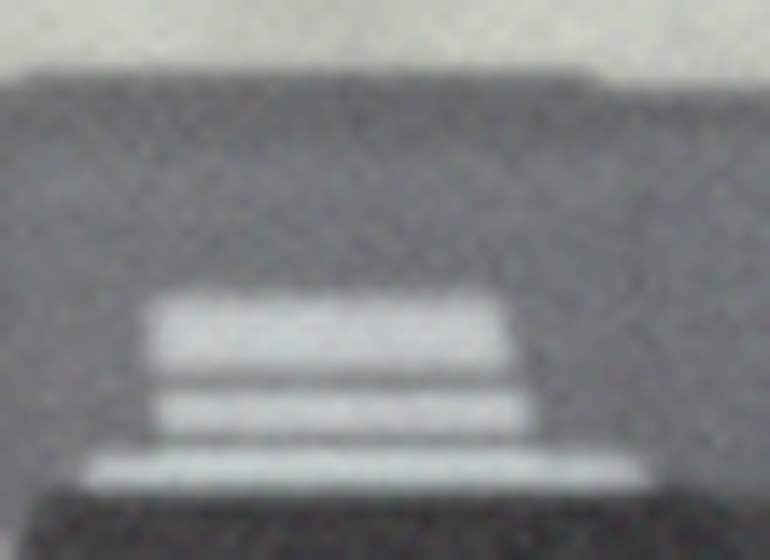

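Run:
```python
from h import *
c=cam('top'); d=np.load('top0.npy')
for u,v in [(302.6,154.4),(379.4,175),(287.6,206.6),(364.4,228)]:
    z=[px2w(c,a,b,d[b,a])[2] for a in range(int(u)-2,int(u)+4) for b in range(int(v)-2,int(v)+4)]
    print(np.round(np.sort(z)[::3],4),np.median(z))
# wrist w1 : pose then
c0={'cx':320.914,'cy':199.389,'f':cam('wrist')['f'],'xyz':np.array([0.71648563,0.06428264,0.34665675]),'attitude':[0.08754747,-0.11143635,0.78013891,-0.60934446]}
d=np.load('w1.npy')
z=[px2w(c0,a,b,d[b,a])[2] for a in range(312,327) for b in range(190,206) if d[b,a]>0]
print('w1 foot',np.median(z),np.std(z))
# counter ref
z=[px2w(c0,a,b,d[b,a])[2] for a in range(100,200) for b in range(100,200) if d[b,a]>0]; print('counter',np.median(z))
z=[px2w(c0,a,b,d[b,a])[2] for a in range(380,500) for b in range(176,182) if d[b,a]>0]; print('frame',np.median(z))
z=[px2w(c0,a,b,d[b,a])[2] for a in range(606,628) for b in range(195,213) if d[b,a]>0]; print('other foot',np.median(z),np.sort(z)[::30])
# now
c=cam('wrist'); d=np.load('w7.npy')
for v in range(289,316,2): print(v,[round(float(px2w(c,u,v,d[v,u])[2]),4) for u in (335,342,350,358,366)])
```

```text
[0.0848 0.0892 0.0901 0.0907 0.091  0.0918 0.092  0.094  0.0942 0.0946
 0.095  0.0966] 0.09193108624231505
[0.1129 0.1145 0.1159 0.1167 0.1176 0.1177 0.1183 0.1187 0.1194 0.1208
 0.1224 0.1232] 0.11807661604183228
[0.1049 0.1129 0.114  0.1147 0.117  0.1174 0.1182 0.1188 0.1194 0.1199
 0.1206 0.1217] 0.1180712813805519
[0.1102 0.1124 0.1156 0.116  0.1168 0.1178 0.1181 0.1188 0.1197 0.1198
 0.1206 0.1214] 0.11806032448769788
w1 foot 0.09220846389939513 0.0007053117237983244
counter 0.0002787267521561776
frame 0.012209615125931106
other foot 0.1181224239087369 [0.11219663 0.11681822 0.11730577 0.11753074 0.11770136 0.11785332
 0.11801417 0.11820171 0.11832023 0.11844352 0.1185997  0.11880345
 0.11907581 0.11983101]
289 [0.118, 0.1181, 0.1181, 0.1172, 0.1182]
291 [0.1182, 0.1183, 0.1183, 0.1184, 0.1175]
293 [0.1178, 0.1184, 0.1179, 0.1175, 0.1179]
295 [0.1179, 0.1188, 0.1176, 0.1185, 0.1179]
297 [0.1184, 0.1171, 0.1171, 0.1179, 0.1171]
299 [0.1185, 0.1183, 0.1189, 0.1175, 0.1191]
301 [0.1182, 0.1181, 0.1191, 0.1177, 0.1185]
303 [0.1185, 0.1176, 0.1186, 0.1177, 0.1176]
305 [0.118, 0.1189, 0.1182, 0.1184, 0.1185]
307 [0.118, 0.1181, 0.1179, 0.1186, 0.1176]
309 [0.118, 0.119, 0.117, 0.1186, 0.1176]
311 [0.1174, 0.1179, 0.1174, 0.1186, 0.1185]
313 [0.1181, 0.1188, 0.118, 0.1182, 0.1184]
315 [0.1579, 0.1584, 0.1574, 0.1577, 0.1577]
```

Call:
arm_command:
  increments: "0.2 1 0 0;0.2 1 0 0;0.2 1 0 0;0.2 1 0 0"

```text
t: 5.77
position: [0.6499, 0.095, 0.1312]
orientation: [-0.557, -0.435, 0.558, -0.435]
wrist_force: [-1.0, -1.1, -3.3]
grip_width: 0.0544
```

```bash
python3 snap.py w9
```

```text
5.7667 [0.6499 0.095  0.1312] [-0.99 -1.09 -3.29] [-0.04  0.17  0.07] 0.0543982687265949
```

Call:
arm_command:
  increments: "0 0 0 0;-0.2 -1 0 0;-0.5 -2 0 0;-0.7 -3 0 0;-1 -4 0 0;-1.2 -5 0 0;-1.2 -5 0 0"
  grip: 1
  grip_force: 22

```text
t: 6.4
position: [0.6481, 0.0872, 0.1308]
orientation: [-0.556, -0.434, 0.56, -0.435]
wrist_force: [-1.9, -10.8, -3.0]
grip_width: 0.0379
```

```bash
python3 snap.py w10
python3 - <<'E'
from h import *
c=cam('wrist'); d=np.load('w10.npy')
for v in range(291,312,4): print(v,[round(float(px2w(c,u,v,d[v,u])[2]),4) for u in (335,342,350,358,366)])
E
```

```text
6.4 [0.6481 0.0872 0.1308] [ -1.87 -10.79  -2.98] [-1.84  0.46 -0.41] 0.03790261105592503
291 [0.1174, 0.1168, 0.1167, 0.1162, 0.1106]
295 [0.1178, 0.1165, 0.1175, 0.117, 0.1105]
299 [0.1176, 0.1169, 0.1172, 0.1179, 0.111]
303 [0.1181, 0.1176, 0.1173, 0.1178, 0.1096]
307 [0.1172, 0.118, 0.1172, 0.1163, 0.1106]
311 [0.1179, 0.118, 0.1184, 0.1161, 0.0002]
```

View pics/w10.png

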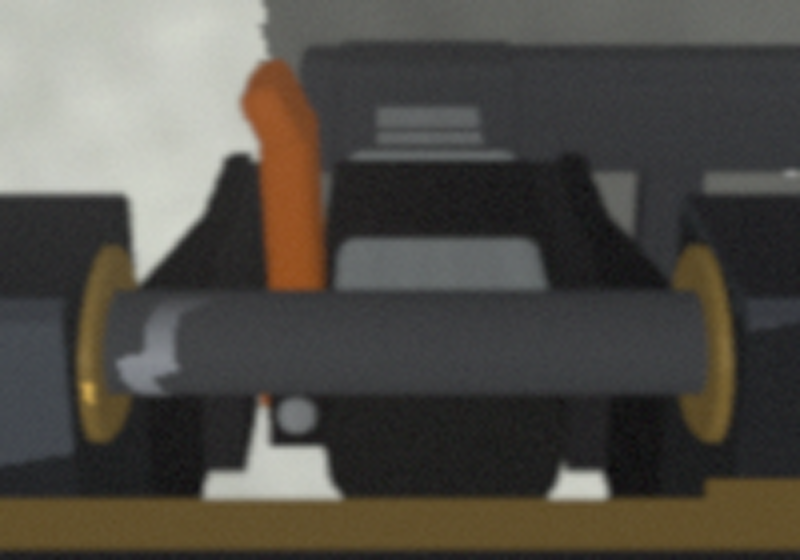

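Call:
arm_command:
  increments: "0 0 0 0;-0.3 -1 0 0;-0.5 -2 0 0;-0.7 -3 0 0;-0.7 -3 0 0;-0.7 -3 0 0;-0.7 -3 0 0"
  grip_force: 40

```text
t: 7.03
position: [0.6479, 0.0866, 0.1308]
orientation: [-0.557, -0.435, 0.558, -0.435]
wrist_force: [1.0, -6.1, -8.6]
grip_width: 0.0372
```

```bash
python3 snap.py w11
python3 - <<'E'
from h import *
c=cam('wrist'); d=np.load('w11.npy')
z=[px2w(c,u,v,d[v,u])[2] for u in range(315,352) for v in range(290,311)]; print(np.median(z))
im,d=grab_frame('side'); cv2.imwrite('pics/s11.png',im)
im,d=grab_frame('top'); cv2.imwrite('pics/t11.png',im)
E
```

```text
7.0333 [0.6479 0.0866 0.1308] [ 0.99 -6.11 -8.56] [-1.14 -0.02 -0.76] 0.03719026227277855
0.11754041815851173
```

View pics/w11.png

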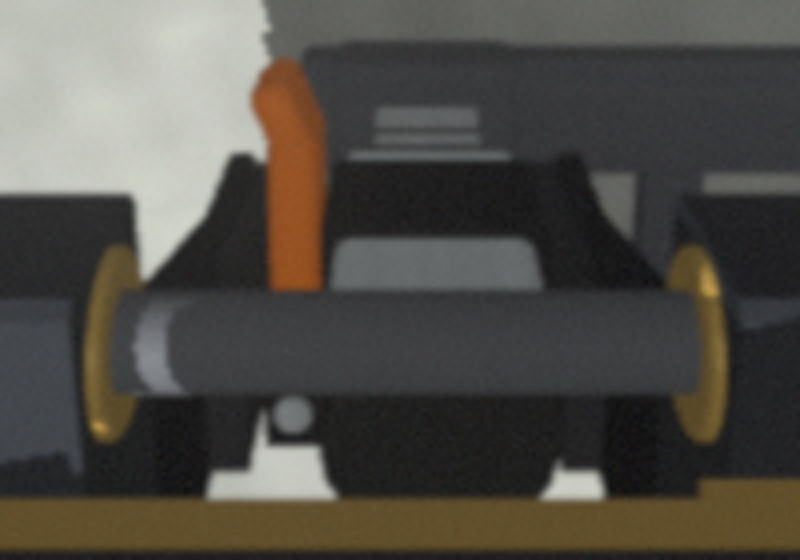

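View pics/s11.png

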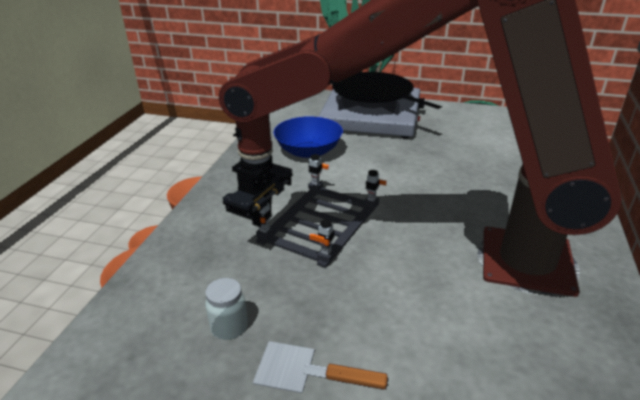

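Call:
arm_command:
  increments: "0 0 0 0;0 0 0 0;0 0 0 0;0 0 0 0;0 0 0 0;0 0 0 0"

```text
t: 7.68
position: [0.6479, 0.0866, 0.1308]
orientation: [-0.557, -0.435, 0.558, -0.435]
wrist_force: [0.5, -6.3, -7.9]
grip_width: 0.0371
```

```bash
python3 snap.py w12
python3 - <<'E'
from h import *
c=cam('wrist'); d=np.load('w12.npy')
z=[px2w(c,u,v,d[v,u])[2] for u in range(315,352) for v in range(290,311)]; print(np.median(z))
print(sign_off())
E
```

```text
7.6833 [0.6479 0.0866 0.1308] [ 0.53 -6.27 -7.88] [-1.15 -0.08 -0.74] 0.03710298153599794
0.11754155392141927
the job is handed in; nothing more can be done
None
```

I raised the slack leg onto its ring and squeezed the lever shut. I handed the job in at about 7.7 s, still gripping leg and lever with 40 N; sign-off gives no verdict.

- **Raising:** I gripped the leg and the half-open lever across the stand's y with 6 N and lifted 26 mm. The lever did not move and the leg did not slip. Wrist depth then put the foot top at 118.1 mm, against 118 mm for the other three feet.
- **Shutting:** I raised the grip to 22 N and then 40 N, moving the tool about 8 mm toward −y so the finger stayed on the bare face. The opening stopped at 37.1 mm (nominal 37.5 mm shut), and the wrist picture shows the lever flat on the collar.
- **Last checks:** The foot top read 117.5 mm, about 0.5 mm low but well inside the 4 mm limit. Wrist force was steady at roughly 10 N. The jar, basin and scraper look unmoved in the side picture.
- **Not confirmed:** The red ring could not be seen in the wrist picture because the sleeve rim hides it, so the height rests on the foot-top depth. The force on the sleeve itself was not measured, only inferred from the grip and the wrist force.

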